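Turn the cutting stick and refit the drill guide plate

ROBOT

A 7-joint arm with a two-finger parallel gripper is mounted at the origin on the work surface; the furniture and walls round the work are solid. World frame = base frame: x ahead of the robot, y to its left, z up, the work surface at z = 0. Lengths are in m, angles in rad, forces in N, time in s.
With the tool pointing down it reaches from about 0.425 to 0.875 m from the base axis. Payload 8.4 kg.
Tool frame: the origin (TCP) lies at the very end of the fingers, on their centre line; the grasp point (between the pads) lies 19 mm behind it; z points along the fingers, x is the direction in which the jaws open and shut, and the axes are right-handed (so a half turn about z gives the same grasp; the last joint's range is limited). The gripper opens to 85 mm and grips with 20 to 120 N. Pads are 22 mm wide; open, the fingers measure 114 mm over their backs; the gripper's body (76 mm by 85 mm) begins 54 mm behind the grasp point. The pads swing forward as they close: fully open they stand 13 mm farther back than shut.
Start: joints at [-1.41, 0.333, 0.04, 1.465, -0.013, 1.343, -0.059], TCP at [0.167, 0.628, 0.231] pointing down, gripper open.
Joint ranges: [-2.58, 2.58], [-0.38, 2.09], [-1.3, 1.39], [0.25, 2.4], [-1.5, 4.64], [0.08, 2.09], [-2.65, 2.65]. Speed limits (rad/s): [2.22, 2.22, 2.79, 2.79, 3.14, 3.14, 3.14].

INTERFACE

Orientations are given as a rotation vector (axis times angle).
In Python, from plant import r gives the robot as it stands.
- The arm moves only by the tool send_rows, never from a script. Its argument "increments" is a list of rows, each a list of 3 entries, a list of its own where there are three numbers: the shift along the tool's x, y, z in mm, then the turn, a rotation vector about the tool's x, y, z in degrees, then the closure, from -1 (fully open) to 1 (shut), so that 0 is half open. In form: [[[x, y, z], [wx, wy, wz], fingers], ...]. A call has 1 to 5 rows; each row is the pose to reach, as a shift and turn from the pose commanded when the call began, along the tool's axes at that moment; what a row does not reach only later rows make up. A row lasts 1/8 s, in which the tool goes at most 62.5 mm and 10.7 degrees, less where a joint would pass 70% of its speed; a pose out of reach is approached as far as the arm can. A call with a gripper value outside its range is refused whole. The fingers move at their own pace and stop on an object; the grip force is fixed at half the most. Time passes only in rows, so rows that repeat a pose let the fingers close. It gives the time, the measured TCP pose, the force and the opening at its end, in the units of the state.
- r.read_state(): the state, without advancing time (a new reading comes with each control period).
- r.camera(name): name is "side" or "top" or "wrist"; returns a dict with "frame" (384x512x3 uint8, red, green, blue), "fx", "fy", "cx", "cy" (pixels), "position" and "rotation" of the camera in the world; the wrist camera has in their place "tool_from_camera" (4x4, takes a point from camera to tool coordinates, whose origin is the TCP and whose axes are the tool frame's). Camera axes: x right, y up, looking along -z (the intrinsics and any distortion apply to the point x, -y, -z); pixel columns grow to the right and rows downward; lengths in m; the calibration is good to about 2 mm. The wrist camera is an equidistant fisheye: a pixel r from the principal point sees the ray r / f radians off the axis. A picture is of the moment at which its call begins: read the wrist's pose just before it. There is no depth.
- r.close_job(): hands the job in, once; it reports no verdict.
The state is a dict: "time": time; "joint_positions": joint angles; "qd": joint speeds; "tau": joint torques, N m; "tcp_pos": TCP position; "ee_rot": TCP orientation; "ft_force": force on the tool from outside, world axes, zero at the start; "wrist_torque": the same for the moment, N m; "opening": finger opening in m.
Only numpy, scipy, OpenCV 4.12 (cv2) and the standard library are available. Lean on these libraries where they do the work, as an engineer would, in place of code of your own. Each camera call takes 0.05 s, during which the arm holds its last target. There are 200 camera calls.

TASK

The wooden cutting stick in the paper-drilling jig is worn at one end. Lift it out of its slot, turn it end for end and put it back fully home in the slot, then gently lower the guide plate onto the jig so that both dowel pins enter their holes (big pin in big hole) and the plate lies flush. Leave the other things on the table where they are.

Things in the scene. Friction and masses are not known exactly. Their poses are not given: they have to be found in the camera images.
- jig_bed: Fixed grey jig bed 100 (x) x 170 (y) x 42 mm; origin at the centre of its underside, on the table; its +y end points away from the robot, within 0.3 rad of the world's +x, its +x to the robot's right. A 10 mm sole carries two saddles, |y| 36 to 85 mm, tops at z = 42 mm. The gap between them, 72 mm long and as wide as the bed, lets fingers down beside the stick. Holes are drilled at the +y end.
- bed_top (a point): Centre of the bed at the level of the saddles' tops (42 mm above the table), on which the plate lies when seated; axes as the bed's. The seated plate has its axes along the bed's (no half turn) and its handle's centre straight above here, 87 mm above the table.
- slot_mid (a point): Where the stick's centre (half-way up) is when home: centre of the bed, 25 mm above the table. The slot runs along the bed's y through both saddles: 25 mm wide, 146 mm long, closed at both ends, floor 10 mm above the table, upper edges bevelled 4 mm outward.
- slot_far_end (a point): Where the middle of the worn end's face must finally be: in the slot at the bed's -y end, 70 mm from the bed's centre, 25 mm above the table.
- stick: The cutting stick: loose pale wooden bar 22 (x) x 140 (y) x 30 mm (z), about 90 g; origin at the centre of its underside, y along its length towards the worn end. The worn end is known by two dark round drilled hollows in its top, 40 and 58 mm from the centre; the other end is whole.
- stick_center (a point): Centre of the stick, half-way up; axes as the stick's. At the start it lies home in the slot, its top 2 mm below the saddles' tops, worn end at the bed's +y end. It can be grasped across its 22 mm width, in the gap between the saddles.
- stick_worn_end (a point): Middle of the stick's end face at its worn end, 70 mm along +y from its centre.
- guide_plate: Loose aluminium plate 100 (x) x 170 (y) x 8 mm, about 0.42 kg, flat on the table left of the bed, handle up, its +y away from the robot within 0.35 rad of the world's +x; origin at the centre of its underside. Two through holes for the dowels at opposite corners; two small dark collars (drill bushings), 5 mm high, on its middle line at the +y end.
- handle_center (a point): Centre of the plate's black handle bar, 18 mm wide (x), 76 mm long (y), 18 mm high, over the plate's middle, 45 mm above its underside, on two posts at y = +29 and -29 mm; 28 mm free under the bar. Axes as the plate's.
- big_hole (a point): Centre of the plate's big dowel hole (16 mm wide, 2 mm wider than its pin) at the underside: x = +32, y = +60 mm of the plate.
- small_hole (a point): Centre of the plate's small dowel hole (12 mm wide, 2 mm wider than its pin) at the underside: x = -32, y = -60 mm of the plate.
- big_pin_foot (a point): Foot of the bed's big dowel pin (14 mm thick) at the saddles' tops, x = +32, y = +60 mm of the bed. The steel pin rises 21.5 mm above it; its upper 9 mm taper to a 5 mm nose.
- small_pin_foot (a point): Foot of the bed's small dowel pin (10 mm thick) at the saddles' tops, x = -32, y = -60 mm of the bed. The steel pin rises 21.5 mm above it; its upper 9 mm taper to a 5 mm nose.
- stapler_center (a point): About the middle of a dark desk stapler, 34 x 152 x 53 mm; to be left alone.
- magnet_center (a point): Centre of a blue domed sheet weight, 44 mm across and 36 mm high; to be left alone.
Things that resemble listed ones, but are neither listed nor needed, are in the scene too. Several things have the shape of the stick; the one meant has the colours described above.

How it is judged:
On the way, in this order (a step that is already met when the one before it is completed fails the run):
1. the stick is lifted right out of its slot (z of stick_center in the frame of jig_bed above 0.06 m), for 0.1 s.
2. the stick is back home in the slot, turned end for end, worn end at the bed's -y end, before the plate goes on (horizontal distance between stick_worn_end and slot_far_end below 0.007 m and z of stick_worn_end in the frame of jig_bed below 0.0285 m and z of stick_center in the frame of jig_bed below 0.0275 m and horizontal distance between stick_center and slot_mid below 0.006 m and z of handle_center in the frame of jig_bed below 0.07 m), for 0.2 s.
At the end, for the whole second after the job is handed in: Stick home in the slot, turned: worn end within 7 mm of slot_far_end, centre within 6 mm of slot_mid (from above), at most 2.5 mm (worn end 3.5 mm) too high. Plate on the bed: each dowel hole within 3 mm of its pin from above, at most 2.5 mm above the saddles. Both at rest (horizontal distance between stick_worn_end and slot_far_end below 0.007 m and z of stick_worn_end in the frame of jig_bed below 0.0285 m and z of stick_center in the frame of jig_bed below 0.0275 m and horizontal distance between stick_center and slot_mid below 0.006 m and horizontal distance between big_hole and big_pin_foot below 0.003 m and z of each of big_hole, small_hole in the frame of jig_bed below 0.0445 m and horizontal distance between small_hole and small_pin_foot below 0.003 m and linear speed of each of guide_plate, stick below 0.02 m/s); the robot touches nothing.
It fails at once if the stapler is moved more than 40 mm (distance of stapler_center from where it was at the start of the episode above 0.04 m).
It fails at once if the blue domed weight is moved more than 40 mm (distance of magnet_center from where it was at the start of the episode above 0.04 m).
It fails at once if the guide plate strikes the jig bed faster than 0.35 m/s (thrown or dropped) (contact force between guide_plate and jig_bed above 0.5 N and linear speed of guide_plate above 0.35 m/s).
It also fails if it takes over 56 s, if anything falls off the work surface, if the arm or the gripper's body presses on something with over 40 N, if the wrist force passes 120 N, or if a joint passes its speed limit or range.

## Working session

There is one attempt and no reset: what is moved stays moved. The work goes in short steps, Python scripts to look and compute and a tool call to move; the robot and the scene stay as the last step left them, time stands still between calls to the robot, and variables do not carry over. Pictures are saved under pics/ and viewed, about 8 in all and at most 12, crops included, and the job is handed in when it is done.

Besides the shell and the picture viewer there is one more tool, called after ">>>" by a JSON object that holds its "op" and its "data", one argument or row to a line. send_rows: Moves the arm, as the interface text tells. Its arguments: {"type":"object","properties":{"increments":{"type":"array"}},"required":["increments"]}

```bash
ls; mkdir -p pics; python3 - <<'E'
from plant import r
import cv2,numpy as np
s=r.read_state();print(s)
for n in("top","side"):
    c=r.camera(n);cv2.imwrite(f"pics/{n}0.png",c["frame"][...,::-1]);print(n,{k:(np.round(v,4).tolist()) for k,v in c.items() if k!="frame"})
c=r.camera("wrist");print({k:(np.round(v,4).tolist()) for k,v in c.items() if k!="frame"})
a=cv2.imread("pics/top0.png");cv2.imwrite("pics/top0.png",cv2.resize(a,(800,600),interpolation=cv2.INTER_CUBIC))
E
```

```text
pics
{'time': 0.0, 'joint_positions': array([-1.41022171,  0.33394307,  0.03989366,  1.46630678, -0.01337395,
        1.34329492, -0.05850549]), 'qd': array([-0.00114725, -0.00097377,  0.00168942,  0.00052162, -0.00130934,
        0.00081052,  0.00058307]), 'tau': array([-4.41479478e-04, -6.58551049e+01,  1.36512101e+00, -4.05561197e+01,
        1.67057599e-02,  1.25105205e-02, -1.18819037e-05]), 'tcp_pos': array([0.16688947, 0.62772253, 0.23038338]), 'ee_rot': array([ 2.48958532e+00,  1.91426211e+00, -1.95047040e-03]), 'ft_force': array([-0.12323866,  0.01424848,  0.40802763]), 'wrist_torque': array([-0.01313127, -0.004204  ,  0.00671868]), 'opening': 0.08538275949941876}
top {'fx': 423.3962, 'fy': 423.3962, 'cx': 263.3438, 'cy': 188.5002, 'position': [0.3045, 0.1469, 1.1971], 'rotation': [0.0995, -0.1194, -1.5535]}
side {'fx': 389.0961, 'fy': 389.0961, 'cx': 254.1658, 'cy': 185.9447, 'position': [0.2833, 1.14, 0.5328], 'rotation': [0.142, -1.6282, -2.4972]}
{'fx': 297.3186, 'fy': 297.3186, 'cx': 257.9654, 'cy': 192.4002, 'tool_from_camera': [[1.0, -0.0013, 0.0001, -0.0001], [-0.0013, -0.9643, -0.2649, -0.0677], [0.0004, 0.2649, -0.9643, -0.1428], [0.0, 0.0, 0.0, 1.0]]}
```

View pics/top0.png

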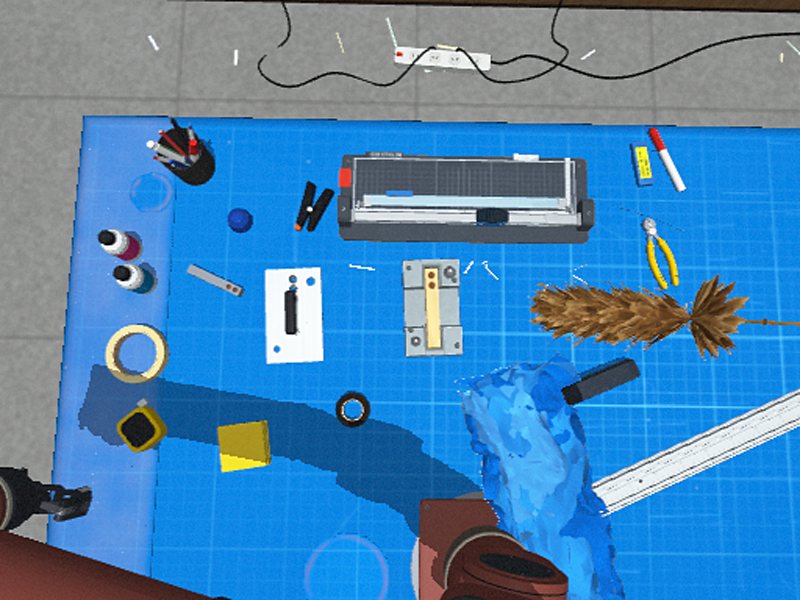

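View pics/side0.png

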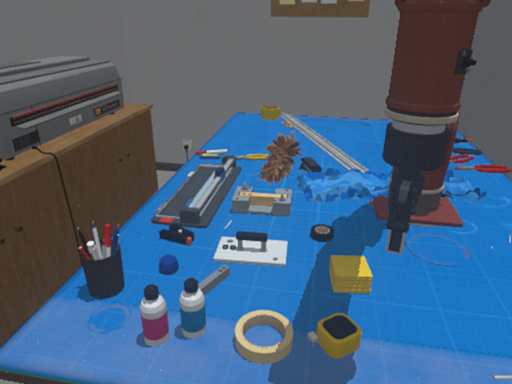

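The top view (800 px scale) shows the bed at about (432,308), the stick inside it with hollows at the far end (up), and the white plate at (294,314). The stapler is at (600,380), the blue weight at (240,220). A trimmer stands behind the bed. The side view agrees.

```bash
cat > h.py <<'E'
from plant import r
import cv2,numpy as np
from scipy.spatial.transform import Rotation as R
def T(s): return R.from_rotvec(s["ee_rot"]),np.array(s["tcp_pos"])
def shot(n,name=None):
    s=r.read_state();c=r.camera(n)
    if "position" in c: Rc,p=R.from_rotvec(c["rotation"]).as_matrix(),np.array(c["position"])
    else:
        Rt,t=T(s);M=np.array(c["tool_from_camera"]);Rc=Rt.as_matrix()@M[:3,:3];p=Rt.apply(M[:3,3])+t
    c.update(Rc=Rc,p=p,n=n)
    if name: cv2.imwrite(f"pics/{name}.png",c["frame"][...,::-1])
    return c
def ray(c,uv):
    x=(np.asarray(uv,float)-[c["cx"],c["cy"]])/[c["fx"],c["fy"]]
    if c["n"]=="wrist":
        th=np.hypot(*x.T)[...,None];d=np.concatenate([x*np.sinc(0)*np.sin(th)/np.maximum(th,1e-9),np.cos(th)],-1)
    else: d=np.concatenate([x,np.ones(x.shape[:-1]+(1,))],-1)
    return (d*[1,-1,-1])@c["Rc"].T
def onz(c,uv,z):
    d=ray(c,np.atleast_2d(uv));return c["p"]+d*((z-c["p"][2])/d[:,2])[:,None]
def proj(c,P):
    q=((np.atleast_2d(P)-c["p"])@c["Rc"])*[1,-1,-1]
    if c["n"]=="wrist":
        rr=np.hypot(q[:,0],q[:,1]);th=np.arctan2(rr,q[:,2]);x=q[:,:2]/np.maximum(rr,1e-9)[:,None]*th[:,None]
    else: x=q[:,:2]/q[:,2:]
    return x*[c["fx"],c["fy"]]+[c["cx"],c["cy"]]
def go(pos,yaw=None,tilt=True):
    """shift mm (tool axes) and turn deg (tool axes) to world pos with tool down, tool x at world angle yaw (deg)"""
    Rt,t=T(r.read_state());d=Rt.inv().apply(np.array(pos)-t)*1000
    x=Rt.apply([1,0,0]);cur=np.degrees(np.arctan2(x[1],x[0]))
    out=[]
    for k in (0,180):
        y=np.radians((cur if yaw is None else yaw)+k)
        G=R.from_matrix(np.array([[np.cos(y),np.sin(y),0],[np.sin(y),-np.cos(y),0],[0,0,-1]]).T)
        out.append(np.degrees((Rt.inv()*G).as_rotvec()).round(2))
        if yaw is None:break
    print("shift",d.round(1),"turn",*out,"yaw now",cur.round(2));return d,out
E
python3 - <<'E'
from h import *
c=shot("top")
k=.64
def quad(p,z):
    P=onz(c,np.array(p)*k,z)[:,:2];ctr=P.mean(0);f=(P[0]+P[1]-P[2]-P[3])/2
    print(ctr.round(4),"ydir deg",np.degrees(np.arctan2(f[1],f[0])).round(2),"len",np.hypot(*f).round(4))
quad([(265,269),(320,266),(323,361),(267,363)],.008)
quad([(403,260),(459,260),(464,355),(404,357)],.042)
print("hollow",onz(c,np.array([[432,272],[432,285]])*k,.04).round(3))
print("things",onz(c,np.array([[600,380],[240,220],[465,200],[352,408],[310,205]])*k,.03).round(3))
go([.55,.2,.25],None)
E
```

```text
[0.4325 0.3447] ydir deg 3.69 len 0.1716
[0.4445 0.096 ] ydir deg 2.31 len 0.1701
hollow [[0.508 0.097 0.04 ]
 [0.485 0.097 0.04 ]]
things [[ 0.322 -0.2    0.03 ]
 [ 0.6    0.444  0.03 ]
 [ 0.644  0.038  0.03 ]
 [ 0.268  0.234  0.03 ]
 [ 0.63   0.319  0.03 ]]
shift [-315.1  480.2  -18.9] turn [0.   0.06 0.  ] yaw now 75.11
```

>>> {"op": "send_rows", "data": {
  "increments": [
    [[-44,40,-4],[0,0,-3.5],-1],
    [[-88,81,-8],[0,0,-7],-1],
    [[-132,122,-12],[0,0,-10],-1],
    [[-177,162,-15],[0,0,-14],-1],
    [[-221,202,-20],[0,0,-17.2],-1]
  ]
}}

```text
time: 0.82
tcp_pos: [0.3061, 0.3606, 0.2513]
ee_rot: [-2.174, -2.268, -0.0]
ft_force: [1.2, 0.9, 1.2]
opening: 0.085
```

```bash
python3 - <<'E'
from h import *
s=r.read_state();print(s["time"],s["tcp_pos"],s["joint_positions"].round(2))
go([.4445,.096,.25],92.3)
shot("wrist","w1")
E
```

```text
0.825 [0.30605551 0.36064625 0.25134106] [-1.13 -0.05  0.17  1.85  0.01  1.33  0.64]
shift [-270.3  127.1    1.3] turn [-0.01 -0.01  0.12] [ 1.0000e-02 -1.0000e-02 -1.7988e+02] yaw now 92.42
```

View pics/w1.png

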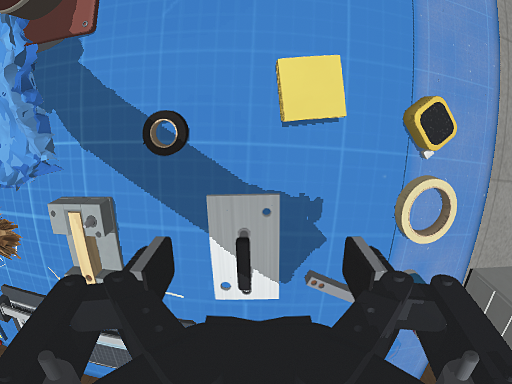

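The wrist view shows the plate (corners about (208,196), (279,195), (278,298), (216,300)), and the bed at (88,240). I move so that the bed lies in mid-view.

>>> {"op": "send_rows", "data": {
  "increments": [
    [[-54,38,0],[0,0,0],-1],
    [[-108,76,0],[0,0,0],-1],
    [[-162,114,0],[0,0,0],-1],
    [[-216,152,0],[0,0,0],-1],
    [[-270,190,0],[0,0,0],-1]
  ]
}}

```text
time: 1.5
tcp_pos: [0.4963, 0.1129, 0.2515]
ee_rot: [2.176, 2.266, 0.001]
ft_force: [0.3, 1.1, 0.4]
opening: 0.085
```

>>> {"op": "send_rows", "data": {
  "increments": [
    [[0,0,0],[0,0,0],-1],
    [[0,0,0],[0,0,0],-1],
    [[0,0,0],[0,0,0],-1]
  ]
}}

```text
time: 1.88
tcp_pos: [0.4948, 0.116, 0.2512]
ee_rot: [-2.173, -2.268, 0.0]
ft_force: [0.6, 0.6, -0.3]
opening: 0.0851
```

```bash
python3 - <<'E'
from h import *
s=r.read_state();print(s["time"],s["tcp_pos"],s["joint_positions"].round(2))
shot("wrist","w2")
a=cv2.imread("pics/w2.png")[60:360,110:410];cv2.imwrite("pics/w2c.png",cv2.resize(a,(600,600),interpolation=cv2.INTER_CUBIC))
E
```

```text
1.875 [0.49476884 0.11601302 0.25117777] [-0.84  0.02  0.53  1.8  -0.01  1.33  1.31]
```

View pics/w2c.png

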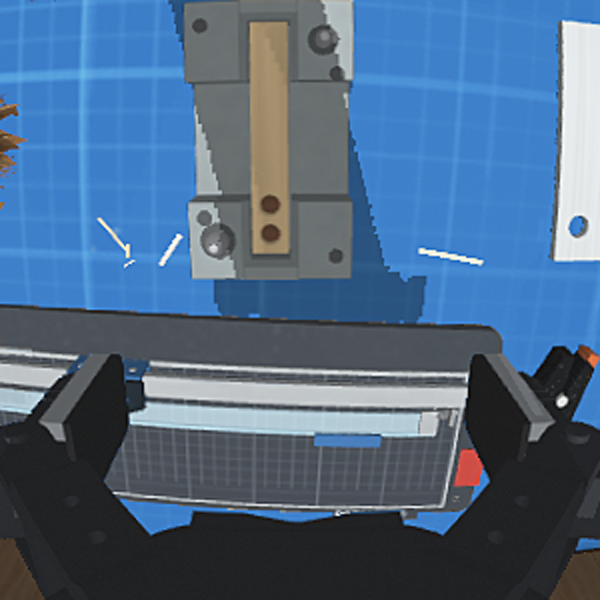

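The crop shows the bed's far end; the stick runs from crop (268,20) to (270,254), hollows at (270,204),(269,233). Big pin at (217,238), small at (323,38), and plate at right.

```bash
cat >> h.py <<'E'
def rect(c,mask,z,roi=None):
    """min-area rectangle (world, at height z) of the biggest blob in the mask within roi (u0,v0,u1,v1)"""
    m=mask.astype(np.uint8)*255
    if roi: k=np.zeros_like(m);k[roi[1]:roi[3],roi[0]:roi[2]]=1;m*=k
    m=cv2.morphologyEx(m,cv2.MORPH_CLOSE,np.ones((9,9)))
    cs=cv2.findContours(m,cv2.RETR_EXTERNAL,cv2.CHAIN_APPROX_NONE)[0];k=max(cs,key=cv2.contourArea)
    P=onz(c,k[:,0,:].astype(float),z)[:,:2]
    (ctr,wh,a)=cv2.minAreaRect((P*1000).astype(np.float32));b=cv2.boxPoints((ctr,wh,a))
    e=max((b[1]-b[0],b[2]-b[1]),key=lambda v:np.hypot(*v));e=e*np.sign(e[0])
    return np.array(ctr)/1000,np.array(wh),np.degrees(np.arctan2(e[1],e[0]))
def hsv(c): return cv2.cvtColor(c["frame"],cv2.COLOR_RGB2HSV)
def wood(c):
    h=hsv(c);return (h[...,0]>8)&(h[...,0]<28)&(h[...,1]>60)&(h[...,2]>60)
E
python3 - <<'E'
from h import *
c=shot("wrist")
print("stick",rect(c,wood(c),.040,(220,60,270,200)))
f=lambda p:np.array(p,float)/2+[110,60]
hol=onz(c,f([(270,204),(269,233)]),.04);print("hol",hol.round(4))
pt=onz(c,f([(217,238),(323,38)]),.0635);d=pt[0]-pt[1]
print("pins",pt.round(4),"ctr",pt.mean(0).round(4),"len",np.hypot(d[0],d[1]),"ydir",np.degrees(np.arctan2(d[1],d[0])+np.arctan2(32,60)))
co=onz(c,f([(191,279),(352,278)]),.042);d=co[0]-co[1];print("far corners",co.round(4),np.degrees(np.arctan2(d[1],d[0]))+90)
t=shot("top")
print("top stick",rect(t,wood(t),.040,(262,165,294,230)))
h=hsv(t);w=(h[...,1]<50)&(h[...,2]>150)
print("top plate",rect(t,w,.008,(165,165,212,236)))
E
```

```text
stick (array([0.44716156, 0.09797169]), array([139.38769531,  22.23472214]), np.float32(2.638646))
hol [[0.4869 0.1001 0.04  ]
 [0.5048 0.1001 0.04  ]]
pins [[0.5038 0.0712 0.0635]
 [0.3888 0.1262 0.0635]] ctr [0.4463 0.0987 0.0635] len 0.12756176154809182 ydir 2.531614054111238
far corners [[0.5357 0.0523 0.042 ]
 [0.5306 0.1525 0.042 ]] 2.9341189461660093
top stick (array([0.41394537, 0.09517661]), array([77.06487274, 21.87983513]), np.float32(0.5962337))
top plate (array([0.43245996, 0.3454068 ]), array([169.40550232,  99.50198364]), np.float32(3.53647))
```

>>> {"op": "send_rows", "data": {
  "increments": [
    [[-5,-15,40],[0,0,-0.2],-1],
    [[-11,-32,90],[0,0,-0.2],-1],
    [[-16,-48.5,140],[0,0,-0.2],-0.5],
    [[-16,-48.5,165],[0,0,-0.2],-0.4],
    [[-16,-48.5,165],[0,0,-0.2],-0.4]
  ]
}}

```text
time: 2.65
tcp_pos: [0.4462, 0.0966, 0.0851]
ee_rot: [-2.171, -2.27, 0.005]
ft_force: [0.7, 0.4, 0.8]
opening: 0.0592
```

```bash
python3 - <<'E'
from h import *
s=r.read_state();print(s["time"],s["tcp_pos"],s["opening"],s["ft_force"])
go([.447,.098,.015],92.6)
E
```

```text
2.65 [0.44621197 0.09657252 0.08513799] 0.059188183358997865 [0.70796169 0.41540105 0.80570661]
shift [ 1.5  1.1 70.1] turn [-0.16  0.08 -0.04] [1.3000e-01 2.6000e-01 1.7996e+02] yaw now 92.56
```

>>> {"op": "send_rows", "data": {
  "increments": [
    [[1.2,1,25],[0,0,0],-0.4],
    [[1.2,1,50],[0,0,0],-0.4],
    [[1.2,1,62],[0,0,0],-0.4],
    [[1.2,1,68],[0,0,0],-0.4],
    [[1.2,1,68],[0,0,0],-0.4]
  ]
}}

```text
time: 3.28
tcp_pos: [0.449, 0.098, 0.0188]
ee_rot: [2.172, 2.27, 0.001]
ft_force: [-0.8, 0.6, -1.1]
opening: 0.0602
```

>>> {"op": "send_rows", "data": {
  "increments": [
    [[0,0,0],[0,0,0],0.2],
    [[0,0,0],[0,0,0],0.6],
    [[0,0,0],[0,0,0],1],
    [[0,0,0],[0,0,0],1],
    [[0,0,0],[0,0,0],1]
  ]
}}

```text
time: 3.9
tcp_pos: [0.4491, 0.0981, 0.019]
ee_rot: [2.172, 2.27, 0.002]
ft_force: [-0.5, 0.8, 5.3]
opening: 0.0207
```

```bash
python3 - <<'E'
from h import *
s=r.read_state();print(s["time"],s["tcp_pos"],s["opening"],s["ft_force"])
go([.447,.098,.015],92.6)
E
```

```text
3.9 [0.44907859 0.09814342 0.019038  ] 0.020701179830987 [-0.45217955  0.75899521  5.33375911]
shift [-0.1 -2.1  4. ] turn [ 0.05 -0.04 -0.08] [-6.0000e-02 -8.0000e-02  1.7992e+02] yaw now 92.52
```

>>> {"op": "send_rows", "data": {
  "increments": [
    [[0,0,0],[0,0,0],0],
    [[0,-2,2],[0,0,0],-0.1],
    [[0,-2,5],[0,0,0],-0.1],
    [[0,-2,5],[0,0,0],0.5],
    [[0,-2,5],[0,0,0],1]
  ]
}}

```text
time: 4.53
tcp_pos: [0.4466, 0.0978, 0.0134]
ee_rot: [2.172, 2.27, -0.0]
ft_force: [-0.1, -0.3, -0.3]
opening: 0.0211
```

>>> {"op": "send_rows", "data": {
  "increments": [
    [[0,0,0],[0,0,0],1],
    [[0,0,0],[0,0,0],1],
    [[0,0,0],[0,0,0],1]
  ]
}}

```text
time: 4.9
tcp_pos: [0.4466, 0.0977, 0.0133]
ee_rot: [2.172, 2.27, -0.0]
ft_force: [0.6, 0.2, -0.1]
opening: 0.0208
```

>>> {"op": "send_rows", "data": {
  "increments": [
    [[0,0,-8],[0,0,0],1],
    [[0,0,-25],[0,0,0],1],
    [[0,0,-50],[0,0,0],1],
    [[0,0,-80],[0,0,0],1],
    [[0,0,-90],[0,0,0],1]
  ]
}}

```text
time: 5.52
tcp_pos: [0.4475, 0.0981, 0.1052]
ee_rot: [2.172, 2.269, 0.004]
ft_force: [0.5, 0.2, -1.6]
opening: 0.0213
```

```bash
python3 - <<'E'
from h import *
s=r.read_state();print(s["time"],s["tcp_pos"],s["opening"],s["ft_force"],s["joint_positions"].round(2))
go([.447,.098,.105],92.6)
c=shot("wrist","w3")
E
```

```text
5.525 [0.44745832 0.09810024 0.10517301] 0.02125263443495918 [ 0.54858056  0.19217512 -1.58095175] [-0.83  0.04  0.54  2.09 -0.03  1.01  1.33]
shift [-0.1 -0.5  0.2] turn [ 0.14 -0.08 -0.1 ] [-1.300e-01 -2.200e-01  1.799e+02] yaw now 92.5
```

View pics/w3.png

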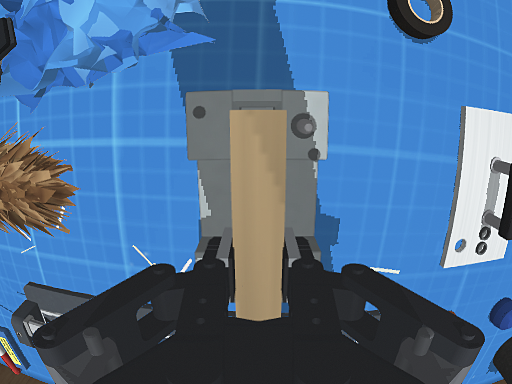

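Stick is held level in the fingers, near end edge at (229..286,110); bed near edge at row 91 (188..329), slot free.

```bash
python3 - <<'E'
from h import *
c=shot("wrist")
s=r.read_state()
z=.040+s["tcp_pos"][2]-.0133
e=onz(c,[(229,110),(286,110)],z);b=onz(c,[(188,91),(329,91)],.042);p=onz(c,[(305,124)],.0635)
print("stick end",e.round(4),"mid",e.mean(0).round(4));print("bed edge",b.round(4),b.mean(0).round(4));print("pin",p)
E
```

```text
stick end [[0.3792 0.0839 0.1309]
 [0.3782 0.1061 0.1309]] mid [0.3787 0.095  0.1309]
bed edge [[0.3659 0.0462 0.042 ]
 [0.3615 0.1439 0.042 ]] [0.3637 0.0951 0.042 ]
pin [[0.38535138 0.12483227 0.0635    ]]
```

>>> {"op": "send_rows", "data": {
  "increments": [
    [[0,0,0],[0,0,10],1],
    [[0,0,0],[0,0,20],1],
    [[0,0,0],[0,0,30],1],
    [[0,0,0],[0,0,40],1],
    [[0,0,0],[0,0,50],1]
  ]
}}

```text
time: 6.25
tcp_pos: [0.4458, 0.0975, 0.1021]
ee_rot: [2.931, 1.13, -0.003]
ft_force: [0.3, 0.1, -0.2]
opening: 0.021
```

>>> {"op": "send_rows", "data": {
  "increments": [
    [[0,0,0],[0,0,10],1],
    [[0,0,0],[0,0,20],1],
    [[0,0,0],[0,0,30],1],
    [[0,0,0],[0,0,40],1],
    [[0,0,0],[0,0,50],1]
  ]
}}

```text
time: 6.88
tcp_pos: [0.4458, 0.0975, 0.1021]
ee_rot: [3.133, -0.214, -0.003]
ft_force: [-0.1, -0.7, -1.0]
opening: 0.021
```

>>> {"op": "send_rows", "data": {
  "increments": [
    [[0,0,0],[0,0,10],1],
    [[0,0,0],[0,0,20],1],
    [[0,0,0],[0,0,30],1],
    [[0,0,0],[0,0,40],1],
    [[0,0,0],[0,0,50],1]
  ]
}}

```text
time: 7.5
tcp_pos: [0.4458, 0.0975, 0.1021]
ee_rot: [2.749, -1.518, -0.001]
ft_force: [0.4, -0.3, -1.6]
opening: 0.0206
```

```bash
python3 - <<'E'
from h import *
s=r.read_state();print(s["time"],s["tcp_pos"],s["opening"],s["joint_positions"].round(2))
go([.447,.098,.105],-87.4)
E
```

```text
7.5 [0.44580827 0.09750232 0.10209407] 0.020632509633108555 [-0.91  0.05  0.62  2.1  -0.03  1.01 -1.28]
shift [ 0.2 -1.3 -2.9] turn [ 0.11 -0.03 29.59] [ 4.0000e-02  1.5000e-01 -1.5041e+02] yaw now -57.81
```

>>> {"op": "send_rows", "data": {
  "increments": [
    [[0,0,0],[0,0,10],1],
    [[0,0,0],[0,0,20],1],
    [[0,0,0],[0,0,29.6],1],
    [[0,0,0],[0,0,29.6],1],
    [[0,0,0],[0,0,29.6],1]
  ]
}}

```text
time: 8.12
tcp_pos: [0.4462, 0.0977, 0.1028]
ee_rot: [2.281, -2.159, -0.0]
ft_force: [-0.1, -0.1, -0.6]
opening: 0.021
```

```bash
python3 - <<'E'
from h import *
s=r.read_state();print(s["time"],s["tcp_pos"],s["opening"])
go([.4494,.0985,.105],-87.4)
c=shot("wrist","w4")
t=shot("top"); cv2.imwrite("pics/w4c.png",np.vstack([cv2.resize(c["frame"][:,100:420,::-1],(480,400)),cv2.resize(t["frame"][150:250,220:340,::-1],(480,200))]))
E
```

```text
8.125 [0.4461855  0.09766432 0.10275188] 0.021033891165429242
shift [-0.7 -3.3 -2.3] turn [ 0.05 -0.03  0.53] [ 5.0000e-02  8.0000e-02 -1.7947e+02] yaw now -86.87
```

View pics/w4.png

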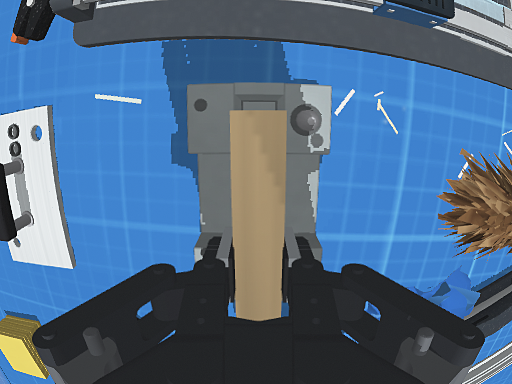

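The turned stick's whole end is at (230..286,110), with the bed's far edge at about row 85 (188..330) and the big pin at (307,120).

```bash
python3 - <<'E'
from h import *
c=shot("wrist")
s=r.read_state()
z=.040+s["tcp_pos"][2]-.0133
e=onz(c,[(230,110),(286,110)],z);b=onz(c,[(188,86),(330,83)],.042)
print("stick end",e.mean(0).round(4),"stick-TCP",(e.mean(0)-s["tcp_pos"]).round(4));print("bed edge",b.round(4),b.mean(0).round(4))
n=np.array([.363,.0951]);print("bed",(b.mean(0)[:2]+[.3637,.0951])/2,"len",b.mean(0)[0]-.3637)
go([.4485,.0990,.048],-87.3)
E
```

```text
stick end [0.514  0.1014 0.1298] stick-TCP [0.0675 0.0037 0.0267]
bed edge [[0.5297 0.1503 0.042 ]
 [0.5372 0.0531 0.042 ]] [0.5334 0.1017 0.042 ]
bed [0.44856632 0.09839271] len 0.1697326343661193
shift [-1.2 -2.1 55.1] turn [ 0.02 -0.01  0.32] [ 2.0000e-02  3.0000e-02 -1.7968e+02] yaw now -86.98
```

>>> {"op": "send_rows", "data": {
  "increments": [
    [[-0.8,-4.2,0],[0,0,0.4],1],
    [[-0.8,-4.2,25],[0,0,0.4],1],
    [[-0.8,-4.2,45],[0,0,0.4],1],
    [[-0.8,-4.2,52],[0,0,0.4],1],
    [[-0.8,-4.2,52],[0,0,0.4],1]
  ]
}}

```text
time: 8.9
tcp_pos: [0.4508, 0.0987, 0.0513]
ee_rot: [2.269, -2.172, 0.0]
ft_force: [0.4, 0.2, -1.1]
opening: 0.021
```

```bash
python3 - <<'E'
from h import *
s=r.read_state();print(s["time"],s["tcp_pos"],s["opening"],s["ft_force"])
go([.4504,.0985,.0133],-87.4)
E
```

```text
8.9 [0.45078971 0.09868033 0.05130488] 0.021027967301664636 [ 0.43495792  0.17957227 -1.11022227]
shift [ 0.1  0.4 38. ] turn [ 0.02 -0.03 -0.08] [-5.0000e-02 -4.0000e-02  1.7992e+02] yaw now -87.48
```

>>> {"op": "send_rows", "data": {
  "increments": [
    [[0,0.4,5],[0,0,0],1],
    [[0,0.4,9],[0,0,0],1],
    [[0,0.4,13],[0,0,0],1],
    [[0,0.4,17],[0,0,0],1],
    [[0,0.4,21],[0,0,0],1]
  ]
}}

```text
time: 9.52
tcp_pos: [0.4503, 0.0988, 0.0301]
ee_rot: [2.27, -2.172, 0.0]
ft_force: [1.0, -0.1, -0.8]
opening: 0.0212
```

>>> {"op": "send_rows", "data": {
  "increments": [
    [[0,0,4],[0,0,0],1],
    [[0,0,8],[0,0,0],1],
    [[0,0,12],[0,0,0],1],
    [[0,0,15],[0,0,0],1],
    [[0,0,16],[0,0,0],1]
  ]
}}

```text
time: 10.15
tcp_pos: [0.4502, 0.0987, 0.0141]
ee_rot: [2.269, -2.172, -0.0]
ft_force: [0.1, 0.4, -0.3]
opening: 0.0207
```

Entering freely. I open to release (the last fraction of a mm drops), then rise.

>>> {"op": "send_rows", "data": {
  "increments": [
    [[0,0,0.5],[0,0,0],1],
    [[0,0,0.5],[0,0,0],0.2],
    [[0,0,0.5],[0,0,0],-0.2],
    [[0,0,0.5],[0,0,0],-0.3],
    [[0,0,0],[0,0,0],-0.3]
  ]
}}

```text
time: 10.78
tcp_pos: [0.4503, 0.0988, 0.0144]
ee_rot: [2.27, -2.172, 0.0]
ft_force: [0.0, 0.0, 1.0]
opening: 0.0556
```

>>> {"op": "send_rows", "data": {
  "increments": [
    [[0,0,-15],[0,0,0],-0.3],
    [[0,0,-45],[0,0,0],-0.3],
    [[0,0,-95],[0,0,0],-0.3],
    [[0,-15,-150],[0,0,0],-0.6],
    [[0,-40,-200],[0,0,0],-1]
  ]
}}

```text
time: 11.4
tcp_pos: [0.4904, 0.1002, 0.2176]
ee_rot: [-2.268, 2.171, 0.0]
ft_force: [0.9, -0.3, -0.9]
opening: 0.0839
```

```bash
python3 - <<'E'
from h import *
s=r.read_state();print(s["time"],s["tcp_pos"],s["opening"],s["ft_force"])
c=shot("wrist","w5")
print("stick",rect(c,wood(c),.040,(200,10,310,330)))
t=shot("top")
h=hsv(t);w=(h[...,1]<50)&(h[...,2]>150)
print("top plate",rect(t,w,.008,(165,165,212,236)))
go([.4325,.3454,.2],93.6)
E
```

```text
11.4 [0.49035784 0.100205   0.2176328 ] 0.08387750600730944 [ 0.88398922 -0.27573967 -0.85350925]
stick (array([0.44930878, 0.09910194]), array([142.96742249,  21.77240562]), np.float32(3.087788))
top plate (array([0.43245996, 0.3454068 ]), array([169.40550232,  99.50198364]), np.float32(3.53647))
shift [-246.9   51.8   21.2] turn [  0.29   0.84 178.85] [-0.54  0.19 -1.15] yaw now -87.55
```

View pics/w5.png

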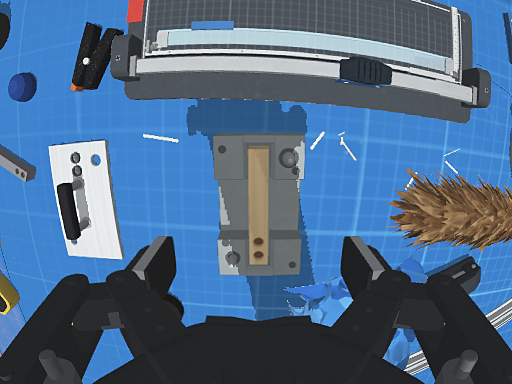

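The stick is in the slot with its hollows now at the near end ((258,242),(258,254)); the plate lies at left around (85,205). Next, over the plate.

>>> {"op": "send_rows", "data": {
  "increments": [
    [[-49,2,4],[0,0,-0.2],-1],
    [[-98,4,8],[0,0,-0.4],-1],
    [[-148,6,12],[0,0,-0.7],-1],
    [[-197,8,16],[0,0,-1],-1],
    [[-246,9,20],[0,0,-1.1],-1]
  ]
}}

```text
time: 12.12
tcp_pos: [0.4701, 0.3471, 0.1948]
ee_rot: [-2.29, 2.151, -0.0]
ft_force: [0.4, 0.2, 0.7]
opening: 0.0851
```

>>> {"op": "send_rows", "data": {
  "increments": [
    [[0,0,0],[0,0,0],-1],
    [[0,0,0],[0,0,0],-1]
  ]
}}

```text
time: 12.38
tcp_pos: [0.4706, 0.345, 0.1946]
ee_rot: [2.289, -2.151, 0.001]
ft_force: [-0.3, -0.4, -0.5]
opening: 0.0854
```

```bash
python3 - <<'E'
from h import *
s=r.read_state();print(s["time"],s["tcp_pos"],s["joint_positions"].round(2))
c=shot("wrist","w6")
h=hsv(c);w=(h[...,1]<70)&(h[...,2]>100)
u=proj(c,[[.4325,.3454,.03]])[0].astype(int);print(u)
print("plate",rect(c,w,.008,(u[0]-90,max(u[1]-140,0),u[0]+90,u[1]+130)))
a=c["frame"][20:340,100:400,::-1];cv2.imwrite("pics/w6c.png",cv2.resize(a,(560,597)))
E
```

```text
12.375 [0.47059818 0.34501971 0.19455894] [-1.14  0.23  0.5   1.7  -0.12  1.24 -2.12]
[255 209]
plate (array([0.43403845, 0.34640762]), array([170.00480652, 100.57041931]), np.float32(3.5700505))
```

View pics/w6.png

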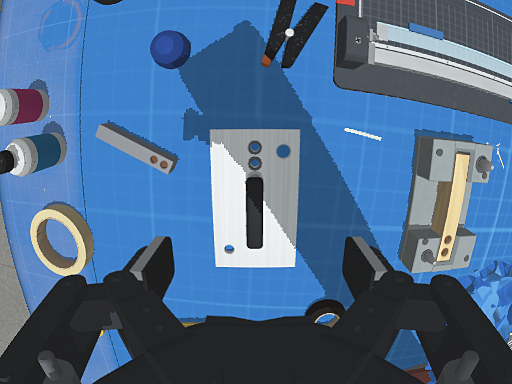

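The plate is unobstructed: corners (211,130), (300,129), (216,267), (296,267), handle at (255,212).

```bash
python3 - <<'E'
from h import *
go([.4340,.3464,.08],-86.43);go([.4340,.3464,.026],-86.43)
E
```

```text
shift [ -4.2  36.7 114.7] turn [-0.02 -0.03 -0.05] [-5.0000e-02  3.0000e-02  1.7995e+02] yaw now -86.48
shift [ -4.3  36.8 168.7] turn [-0.02 -0.03 -0.05] [-5.0000e-02  3.0000e-02  1.7995e+02] yaw now -86.48
```

>>> {"op": "send_rows", "data": {
  "increments": [
    [[-2,18,30],[0,0,0],-0.6],
    [[-4.2,36.7,70],[0,0,0],-0.4],
    [[-4.2,36.7,100],[0,0,0],-0.4],
    [[-4.2,36.7,115],[0,0,0],-0.4],
    [[-4.2,36.7,115],[0,0,0],-0.4]
  ]
}}

```text
time: 13.05
tcp_pos: [0.434, 0.3467, 0.0792]
ee_rot: [2.288, -2.151, 0.001]
ft_force: [0.2, -0.4, 0.6]
opening: 0.06
```

```bash
python3 - <<'E'
from h import *
s=r.read_state();print(s["tcp_pos"],s["opening"]);go([.4340,.3464,.026],-86.43)
E
```

```text
[0.43397578 0.34674453 0.07922236] 0.05995275127994397
shift [ 0.3 -0.  53.2] turn [ 0.02 -0.05 -0.05] [-8.0000e-02 -3.0000e-02  1.7995e+02] yaw now -86.47
```

>>> {"op": "send_rows", "data": {
  "increments": [
    [[0.3,0,20],[0,0,0],-0.4],
    [[0.3,0,40],[0,0,0],-0.4],
    [[0.3,0,52],[0,0,0],-0.4],
    [[0.3,0,53],[0,0,0],-0.4],
    [[0.3,0,53],[0,0,0],0]
  ]
}}

```text
time: 13.68
tcp_pos: [0.4342, 0.3478, 0.0272]
ee_rot: [-2.289, 2.15, -0.0]
ft_force: [-0.3, 0.6, -0.5]
opening: 0.0436
```

>>> {"op": "send_rows", "data": {
  "increments": [
    [[0,0,0],[0,0,0],0.5],
    [[0,0,0],[0,0,0],1],
    [[0,0,0],[0,0,0],1],
    [[0,0,0],[0,0,0],1],
    [[0,0,0],[0,0,0],1]
  ]
}}

```text
time: 14.3
tcp_pos: [0.4341, 0.3476, 0.0272]
ee_rot: [-2.289, 2.15, 0.0]
ft_force: [-0.7, -2.4, 5.7]
opening: 0.0171
```

```bash
python3 - <<'E'
from h import *
s=r.read_state();print(s["time"],s["tcp_pos"],s["opening"],s["ft_force"]);go([.4340,.3464,.15],-86.43)
E
```

```text
14.3 [0.43410408 0.34761903 0.02718895] 0.01709216475623696 [-0.69611723 -2.39988722  5.68708545]
shift [ 1.100e+00  1.000e-01 -1.228e+02] turn [-0.04  0.04  0.03] [-6.0000e-02 -6.0000e-02 -1.7997e+02] yaw now -86.4
```

>>> {"op": "send_rows", "data": {
  "increments": [
    [[0,0,-4],[0,0,0],1],
    [[0,0,-15],[0,0,0],1],
    [[0,0,-40],[0,0,0],1],
    [[0,0,-80],[0,0,0],1],
    [[0,0,-115],[0,0,0],1]
  ]
}}

```text
time: 14.92
tcp_pos: [0.4336, 0.3473, 0.1431]
ee_rot: [-2.29, 2.15, -0.0]
ft_force: [1.4, 0.4, -5.7]
opening: 0.0171
```

```bash
python3 - <<'E'
from h import *
s=r.read_state();print(s["time"],s["tcp_pos"],s["opening"],s["ft_force"],s["wrist_torque"]);go([.4486,.0985,.142],-87.35)
E
```

```text
14.925 [0.4335664  0.3473159  0.14307799] 0.017121748138665297 [ 1.36600921  0.41284224 -5.70560675] [ 0.04926082 -0.02182456  0.00170396]
shift [249.3   0.6   1.1] turn [-0.01  0.    0.95] [-1.0000e-02 -2.0000e-02 -1.7905e+02] yaw now -86.4
```

>>> {"op": "send_rows", "data": {
  "increments": [
    [[30,0,0],[0,0,0.2],1],
    [[75,0,0],[0,0,0.4],1],
    [[120,0,0],[0,0,0.6],1],
    [[165,0,0],[0,0,0.8],1],
    [[205,0,0],[0,0,1],1]
  ]
}}

```text
time: 15.55
tcp_pos: [0.4463, 0.141, 0.1418]
ee_rot: [-2.27, 2.171, 0.001]
ft_force: [0.7, 0.3, -5.2]
opening: 0.017
```

>>> {"op": "send_rows", "data": {
  "increments": [
    [[25,0.5,0],[0,0,0],1],
    [[39,0.5,0],[0,0,0],1],
    [[44,0.5,0],[0,0,0],1],
    [[44,0.5,0],[0,0,0],1],
    [[44,0.5,0],[0,0,0],1]
  ]
}}

```text
time: 16.18
tcp_pos: [0.448, 0.0999, 0.1413]
ee_rot: [2.273, -2.168, 0.0]
ft_force: [0.1, 0.6, -4.3]
opening: 0.0168
```

```bash
python3 - <<'E'
from h import *
s=r.read_state();print(s["time"],s["tcp_pos"],s["opening"],s["ft_force"]);go([.4486,.0985,.098],-87.35)
c=shot("wrist","w7")
h=hsv(c);w=(h[...,1]<70)&(h[...,2]>100)
cv2.imwrite("pics/w7c.png",cv2.resize(c["frame"][0:300,120:400,::-1],(560,600)))
E
```

```text
16.175 [0.44801662 0.09988824 0.14131841] 0.016791126228105475 [ 0.11687696  0.57048936 -4.34550215]
shift [ 1.4 -0.5 43.3] turn [ 0.   -0.01  0.05] [ 1.0000e-02  0.0000e+00 -1.7995e+02] yaw now -87.3
```

View pics/w7c.png

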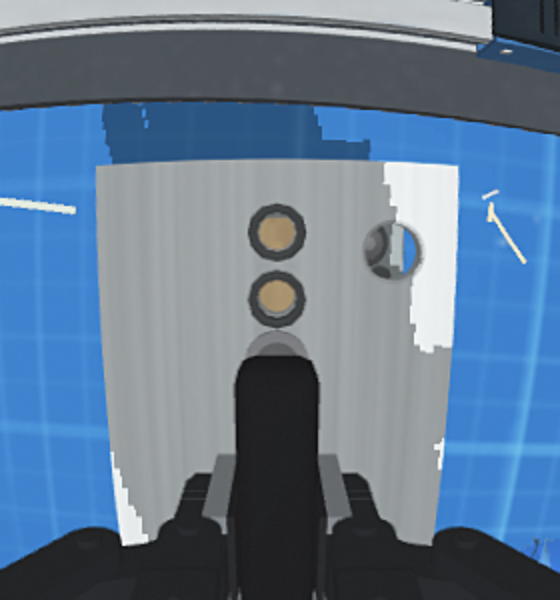

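Through the big hole at crop (393,250) the big pin shows at its left; the plate is held straight, far edge at row 163.

```bash
python3 - <<'E'
from h import *
c=shot("wrist");s=r.read_state();z=s["tcp_pos"][2]-.0272
hole=onz(c,[(316.5,125)],z+.008)[0]
y=np.radians(2.65);yd=np.array([np.cos(y),np.sin(y)]);xd=np.array([np.sin(y),-np.cos(y)])
B=np.array([.4486,.0985])
for n,P,o in(("hole",hole,s["tcp_pos"][:2]),("pin",onz(c,[(120+375/2,243/2)],.0635)[0],B)):
    d=P[:2]-o;print(n,P.round(4),"in frame x,y",(d@xd).round(4),(d@yd).round(4))
co=onz(c,[(168,82.5),(349.5,82.5)],z+.008)[:,:2];m=co.mean(0)-s["tcp_pos"][:2]
print("far edge mid rel TCP",m@xd,m@yd,"yaw",np.degrees(np.arctan2(*(co[0]-co[1])[::-1]))-90)
E
```

```text
hole [0.5097 0.0707 0.1221] in frame x,y 0.0318 0.0603
pin [0.51   0.066  0.0635] in frame x,y 0.0353 0.0598
far edge mid rel TCP 0.00016765535944255271 0.08481420312724858 yaw 2.806448800100739
```

>>> {"op": "send_rows", "data": {
  "increments": [
    [[1.4,-0.5,10],[0,0,0],1],
    [[1.4,-0.5,25],[0,0,0],1],
    [[1.4,-0.5,38],[0,0,0],1],
    [[1.4,-0.5,43],[0,0,0],1],
    [[1.4,-0.5,43],[0,0,0],1]
  ]
}}

```text
time: 16.9
tcp_pos: [0.4484, 0.0973, 0.0979]
ee_rot: [2.271, -2.17, 0.0]
ft_force: [-0.6, -0.6, -5.3]
opening: 0.0167
```

```bash
python3 - <<'E'
from h import *
s=r.read_state();print(s["time"],s["tcp_pos"],s["opening"],s["ft_force"]);go([.4486,.0985,.0692],-87.35)
c=shot("wrist","w8")
a=cv2.resize(c["frame"][70:190,230:390,::-1],(640,480),interpolation=cv2.INTER_CUBIC);cv2.imwrite("pics/w8c.png",a)
E
```

```text
16.9 [0.44839707 0.09734892 0.09786675] 0.016655451353874317 [-0.5516167  -0.62281184 -5.32044719]
shift [-1.2 -0.3 28.7] turn [ 0.05 -0.04 -0.04] [-7.0000e-02 -7.0000e-02  1.7996e+02] yaw now -87.39
```

View pics/w8c.png

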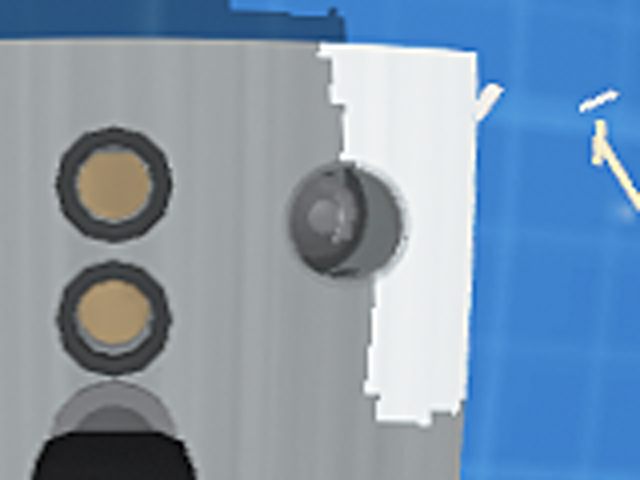

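The pin's nose shows inside the hole at crop (325,215), against the hole's centre (347,220).

```bash
python3 - <<'E'
from h import *
c=shot("wrist");s=r.read_state();z=s["tcp_pos"][2]-.0272
f=lambda p:[(230+p[0]/4,70+p[1]/4)]
y=np.radians(2.65);yd=np.array([np.cos(y),np.sin(y)]);xd=np.array([np.sin(y),-np.cos(y)])
hole=onz(c,f((347,220)),z+.008)[0];pin=onz(c,f((325,215)),.0635)[0]
d=(pin-hole)[:2];print(hole.round(4),pin.round(4),"pin-hole in plate x,y mm",1e3*(d@xd),1e3*(d@yd))
d=hole[:2]-s["tcp_pos"][:2];print("hole in plate",d@xd,d@yd)
E
```

```text
[0.5103 0.0682 0.0794] [0.5104 0.0684 0.0635] pin-hole in plate x,y mm -0.22835886311664555 0.021292730494959746
hole in plate 0.032261663525020016 0.060040724139876496
```

Aligned within 0.3 mm. Lowering gently in the present position.

>>> {"op": "send_rows", "data": {
  "increments": [
    [[-0.2,0,3],[0,0,0],1],
    [[-0.2,0,6],[0,0,0],1],
    [[-0.2,0,9],[0,0,0],1],
    [[-0.2,0,12],[0,0,0],1],
    [[-0.2,0,14],[0,0,0],1]
  ]
}}

```text
time: 17.62
tcp_pos: [0.4485, 0.0977, 0.0841]
ee_rot: [2.271, -2.17, 0.0]
ft_force: [-0.0, 0.0, -4.9]
opening: 0.0167
```

>>> {"op": "send_rows", "data": {
  "increments": [
    [[0,0,1.5],[0,0,0],1],
    [[0,0,3],[0,0,0],1],
    [[0,0,4.5],[0,0,0],1],
    [[0,0,6],[0,0,0],1]
  ]
}}

```text
time: 18.12
tcp_pos: [0.4486, 0.0978, 0.0783]
ee_rot: [-2.272, 2.17, -0.0]
ft_force: [-0.6, 0.9, -5.0]
opening: 0.0172
```

>>> {"op": "send_rows", "data": {
  "increments": [
    [[0,0,2],[0,0,0],1],
    [[0,0,4],[0,0,0],1],
    [[0,0,6],[0,0,0],1],
    [[0,0,7.5],[0,0,0],1],
    [[0,0,8.5],[0,0,0],1]
  ]
}}

```text
time: 18.75
tcp_pos: [0.4486, 0.0978, 0.0697]
ee_rot: [2.271, -2.17, 0.0]
ft_force: [-0.7, -0.3, -4.6]
opening: 0.0168
```

```bash
python3 - <<'E'
from h import *
s=r.read_state();print(s["time"],s["tcp_pos"],s["opening"],s["ft_force"],s["wrist_torque"])
E
```

```text
18.75 [0.44858315 0.09775012 0.06971494] 0.01678990188376227 [-0.66600389 -0.33587136 -4.60968572] [-0.00609462 -0.02812964 -0.00949194]
```

>>> {"op": "send_rows", "data": {
  "increments": [
    [[0,0,0.5],[0,0,0],1],
    [[0,0,1],[0,0,0],1],
    [[0,0,1],[0,0,0],1]
  ]
}}

```text
time: 19.12
tcp_pos: [0.4486, 0.0978, 0.0691]
ee_rot: [-2.271, 2.17, 0.0]
ft_force: [-4.7, -0.6, 5.1]
opening: 0.0169
```

>>> {"op": "send_rows", "data": {
  "increments": [
    [[0,0,0],[0,0,0],0.5],
    [[0,0,0],[0,0,0],0],
    [[0,0,0],[0,0,0],-0.3],
    [[0,0,0],[0,0,0],-0.4],
    [[0,0,0],[0,0,0],-0.4]
  ]
}}

```text
time: 19.75
tcp_pos: [0.4486, 0.0977, 0.0688]
ee_rot: [-2.271, 2.17, -0.0]
ft_force: [0.2, 0.8, 0.7]
opening: 0.0599
```

>>> {"op": "send_rows", "data": {
  "increments": [
    [[0,0,-10],[0,0,0],-0.4],
    [[0,0,-35],[0,0,0],-0.4],
    [[0,0,-75],[0,0,0],-0.4],
    [[0,-10,-120],[0,0,0],-0.6],
    [[0,-25,-150],[0,0,0],-0.8]
  ]
}}

```text
time: 20.38
tcp_pos: [0.4742, 0.0989, 0.2218]
ee_rot: [-2.269, 2.168, -0.0]
ft_force: [0.5, -0.8, 0.3]
opening: 0.0767
```

```bash
python3 - <<'E'
from h import *
s=r.read_state();print(s["time"],s["tcp_pos"],s["opening"],s["ft_force"])
c=shot("wrist","w9")
h=hsv(c);w=(h[...,1]<70)&(h[...,2]>100)
u=proj(c,[[.4486,.0985,.05]])[0].astype(int);print(u)
sd=shot("side")
a=cv2.resize(c["frame"][:,130:390,::-1],(406,600));b=cv2.resize(sd["frame"][170:230,222:302,::-1],(394,296),interpolation=cv2.INTER_CUBIC)
b=np.vstack([b,np.zeros((304,394,3),np.uint8)]);cv2.imwrite("pics/w9c.png",np.hstack([a,b]))
E
```

```text
20.375 [0.47424717 0.0988953  0.221751  ] 0.07672171992838148 [ 0.53398293 -0.77818393  0.28788444]
[257 197]
```

View pics/w9c.png

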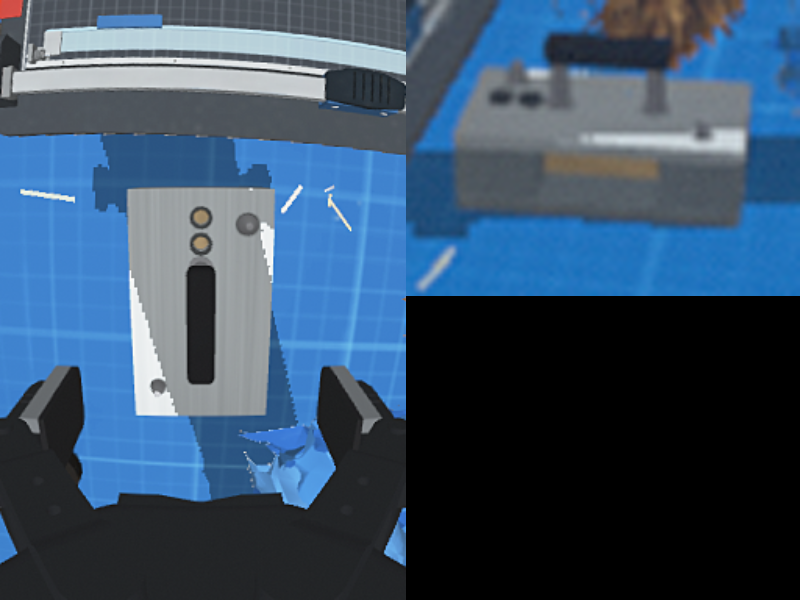

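Plate lies flush, with both pins filling their holes (big at (247,224), small at (158,386)). The robot is clear, so I hand in.

```bash
python3 -c "
from plant import r
print(r.close_job())"
```

```text
the job is handed in; nothing more can be done
None
```

I turned the stick end for end and put it back in its slot. The guide plate is on the jig with both dowel pins in their holes. I handed the job in at about 20.4 s of the 56 s; the robot reports no verdict.

- **Stick:** A picture taken before the plate went on showed the worn-end hollows at the bed's -y end. The stick's measured centre was about 1 mm from my estimate of the bed's centre. I did not measure its height. It went down without resistance to within about 1 mm of the floor before I let go.
- **Plate:** It went down over the pins without side force. At contact the upward force was about 5 N, and the tool height put the plate's underside at about 42 mm, level with the saddles. The last wrist and side views show it flush, with both pins in their holes and the gripper clear.
- **Other things:** I did not go near the stapler or the blue weight.
- **Checks that disagreed:** My estimates of the bed's centre from its edges and from the pins differed by about 1 mm or more. One reading of the bed's angle, from a far-edge picture, came out about 2° off the others, so I ignored it. For the lowering I used the big pin seen through its hole, which agreed to 0.3 mm.

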